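# Close the gear casing with its cover and wing nut

## Robot

A 7-joint arm with a two-finger parallel gripper is mounted at the origin on the work surface. World frame = base frame: x ahead of the robot, y to its left, z up, the work surface at z = 0. Lengths are in m, angles in rad, forces in N, time in s.
With the tool pointing down it reaches from about 0.4 to 0.85 m from the base axis. Payload 10.4 kg.
Tool frame: the origin (TCP) lies between the finger pads; the fingertips stand 11 mm ahead of it and the grasp point (between the pads) lies 8 mm behind it (r.tcp_to_tips is the distance from the TCP to the fingertips, in m); z points along the fingers, y is the line along which they close (so a half turn about z gives the same grasp; the last joint's range is limited). The gripper opens to 87 mm and grips with 3 to 60 N. Pads are 19 mm wide; open, the fingers measure 117 mm over their backs; the gripper's body (75 mm by 190 mm) begins 51 mm behind the grasp point.
Start: joints at [-1.193, 0.332, -0.065, 1.46, 0.022, 1.35, -0.088], TCP at [0.244, 0.575, 0.234] pointing down, gripper open.
Joint ranges: [-2.6, 2.6], [-0.5, 2.12], [-1.47, 1.34], [0.16, 2.42], [-1.27, 4.41], [0.06, 2.06], [-2.6, 2.6]. Speed limits (rad/s): [2.22, 2.22, 2.79, 2.79, 3.14, 3.14, 3.14].

## Interface

Orientations are given as a unit quaternion [x, y, z, w].
In Python, from bench import r gives the robot as it stands. The module is installed in compiled form; this text tells all that it offers.
- The arm moves only by the shell command python3 -m crank 'ROWS' [FORCE]. ROWS is JSON, a list of rows, each an object of numbers: "claw": the closure, from -1 (fully open) to 1 (shut); "dx", "dy", "dz": the shift along the tool's x, y, z each as a share of 3 cm, from -1 to 1; "ax", "ay", "az": the turn, a rotation vector about the tool's x, y, z each as a share of 6 degrees, from -1 to 1. A call has 1 to 8 rows; each row shifts and turns the commanded pose from where the row before left it, along the tool's axes as they then stand; what a row does not reach is not made up. A row lasts 1/12 s, in which the tool goes at most 41.7 mm and 7.16 degrees, less where a joint would pass 70% of its speed; a pose out of reach is approached as far as the arm can. A call with a number of a shift or a turn outside -1 to 1 is refused whole. A call with a gripper value outside its range is refused whole. The fingers move at their own pace and stop on an object; FORCE is the grip in N (left out, the last holds). Time passes only in rows, so rows that do not move let the fingers close. It gives the time, the measured TCP pose, the force, the opening and the grip force at its end, in the units of the state.
- r.read_state(): the state, without advancing time (a new reading comes with each control period).
- r.camera(name): name is "scene" or "top" or "wrist"; returns a dict with "color" (400x640x3 uint8, red, green, blue), "mtx" (3x3 intrinsics, pixels), "R" (3x3) and "t" (3): a world point X has camera coordinates R X + t; the wrist camera has in their place "hand_eye" (4x4, takes a point from camera to tool coordinates, whose origin is the TCP and whose axes are the flange's). Camera axes: x right, y down, z forward; pixel columns grow to the right and rows downward; lengths in m; the calibration is good to about 2 mm. The wrist camera is an equidistant fisheye: a pixel r from the principal point sees the ray r / f radians off the axis. A picture is of the moment at which its call begins: read the wrist's pose just before it. There is no depth.
- r.close_job(): hands the job in; it is judged then, once.
The state is a dict: "time": time; "joint_positions": joint angles; "joint_vel": joint speeds; "joint_torque": joint torques, N m; "ee_pos": TCP position; "eef_rot": TCP orientation; "ft_force": force on the tool from outside, world axes, zero at the start; "torque": the same for the moment, N m; "width": finger opening in m; "grip_force": force on a finger pad.
Only numpy, scipy, OpenCV 4.12 (cv2) and the standard library are available. Lean on these libraries where they do the work, as an engineer would, in place of code of your own. Each camera call takes 0.05 s, during which the arm holds its last target. There are 200 camera calls.

## Task

Close the open gear casing: lower the slotted cover over the wing nut and stud, lining its slot up with the wings, until the cover sits flat on the neck; do not drop it. Then spin the wing nut down clockwise until it is snug on the cover, so that it presses on it, and let go. Leave the other things on the bench where they are.

Things in the scene. Friction and masses are not known exactly. Their poses are not given: they have to be found in the camera images.
- casing: grey gear casing fixed to the bench: base plate 180 x 140 x 14 mm (long along its x), round open neck 132 mm across (124 mm at the rim), rim 74 mm above the bench; shaft stub along +x to 115 mm from the centre, 36 mm high. A steel stud 10 mm thick on its centre line, top 135 mm above the bench, carries the wing nut. Origin on the bench under the centre, z up
- casing_axis (a point): centre of the neck's rim, on the stud's axis, 74 mm above the bench
- nut_wings (a point): grip point of the steel wing nut: on the stud's axis, 22 mm above the nut's flat underside; x along the wings, z up. The nut is 58 mm long across its wings, 14 mm thick (20 mm at the hub, lowest 17 mm), wing tips 40 mm and the middle between them 30 mm above the underside. Grip it from above across the 14 mm; a half turn looks the same
- wing_nut (a joint): turn of the wing nut in rad, growing clockwise seen from above (tightening), 0 to 9; it sinks 1.6 mm per rad. It starts at 0.7 to 1.9, which is 6.5 to 8.5 mm above a seated cover, meets a seated cover at about 6.0 and is snug at 6.12 or more. Resistance 0.04 N m while free, clearly more once it bears on the cover; it stays where it is left
- cover: loose round aluminium cover, 152 mm across, 0.3 kg, lying right way up. Origin at the centre of its underside (skirt edge), z up. The skirt, 12 mm deep, 142 mm across inside, goes round the casing's neck; top face 18 mm above the origin. A slot 76 x 24 mm through the middle, long along its x, passes the wing nut when in line with the wings, either way round. Seated, the origin is at height 62 mm
- cover_rib (a point): grip point of the cover's upright rib: the rib is 60 mm long along the cover's x, 14 mm thick along the cover's y, its centre 57 mm from the cover's centre along the cover's +y; its top is 53 mm above the cover's origin and this point 40 mm above it. Axes as the cover's. Grip it from above across the 14 mm
- spanner: an open-ended spanner, 180 mm long, lying between the two work places; bystander, leave alone
- screwdriver: a screwdriver, 190 mm long, lying between the two work places; bystander, leave alone
- caliper: a caliper, 190 mm long, lying at the far side; bystander, leave alone
- mallet: a wooden-handled mallet with a black rubber head, about 210 mm long, lying at the far side; bystander, leave alone
- workpiece: a stepped steel block, 70 x 50 x 40 mm, near the robot; bystander, leave alone
- oil_bottle: a white plastic bottle, 60 mm across and 160 mm tall, at the far side; bystander, leave alone

How it is judged:
By the outcome, as a careful person would: the job done as asked, in the order asked, and still so for the second after the job is handed in, with the robot touching nothing.
It also fails if it takes over 72 s, if anything falls off the work surface, if the arm or the gripper's body presses on something with over 40 N, if the wrist force passes 120 N, or if a joint passes its speed limit or range.

## Working session

There is one attempt and no reset: what is moved stays moved. The work goes in short steps, Python scripts to look and compute and a shell command to move; the robot and the scene stay as the last step left them, time stands still between calls to the robot, and variables do not carry over. Pictures are saved under pics/ and viewed, at most 12 in all, crops included, and the job is handed in when it is done.

```bash
mkdir -p pics; python3 - <<'E'
from bench import r
import cv2,numpy as np
s=r.read_state();print({k:np.round(v,3).tolist() for k,v in s.items()})
for n in("scene","top"):
    c=r.camera(n);cv2.imwrite(f"pics/{n}0.png",c["color"][:,:,::-1]);print(n,c["mtx"].tolist(),np.round(c["R"],4).tolist(),c["t"])
c=r.camera("wrist");print(c["mtx"],c["hand_eye"])
E
```

```text
{'time': 0.0, 'joint_positions': [-1.193, 0.333, -0.065, 1.461, 0.022, 1.35, -0.088], 'joint_vel': [-0.0, 0.001, -0.001, -0.0, 0.0, 0.0, -0.001], 'joint_torque': [-0.001, -62.324, 0.024, -38.991, -0.061, 0.04, 0.0], 'ee_pos': [0.244, 0.575, 0.233], 'eef_rot': [0.199, 0.98, -0.001, -0.0], 'ft_force': [0.297, 0.743, 0.263], 'torque': [-0.044, 0.041, 0.015], 'grip_force': 0.0, 'width': 0.087}
scene [[487.022137010874, 0.0, 318.2123077772167], [0.0, 487.022137010874, 203.56623337819659], [0.0, 0.0, 1.0]] [[-0.1672, 0.9859, -0.0072], [0.8234, 0.1356, -0.551], [-0.5423, -0.098, -0.8345]] [ 0.05783254 -0.41111063  1.54274351]
top [[518.5142537088943, 0.0, 320.56330093469063], [0.0, 518.5142537088943, 199.81129534602704], [0.0, 0.0, 1.0]] [[0.0255, -0.9996, 0.0126], [-0.9826, -0.0274, -0.1837], [0.1839, -0.0076, -0.9829]] [0.01264889 0.57308208 1.21918001]
[[309.70691629   0.         319.77125934]
 [  0.         309.70691629 202.64978214]
 [  0.           0.           1.        ]] [[-1.38608731e-03 -9.62191971e-01 -2.72368667e-01  7.39251327e-02]
 [ 9.99999029e-01 -1.29365210e-03 -5.18944789e-04  1.16966748e-04]
 [ 1.46974211e-04 -2.72369122e-01  9.62192829e-01 -1.50764619e-01]
 [ 0.00000000e+00  0.00000000e+00  0.00000000e+00  1.00000000e+00]]
```

View pics/scene0.png

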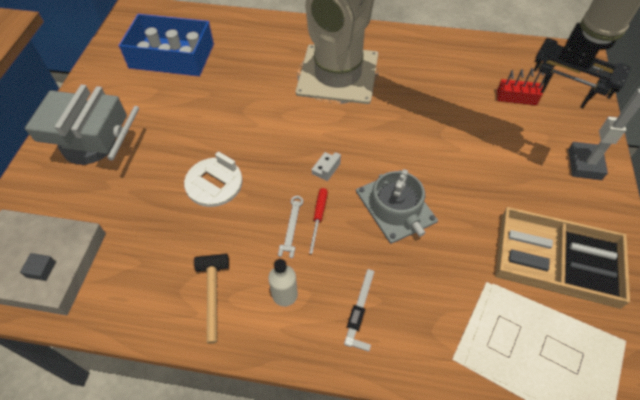

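View pics/top0.png

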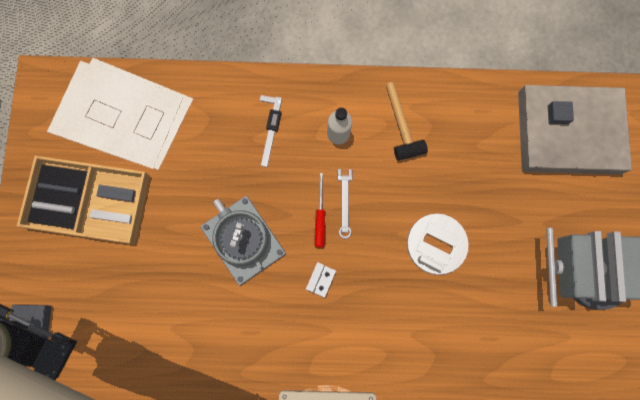

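The scene picture shows the cover at (213,180) and the casing at (398,203). In the top picture the cover is at (438,244), with its slot at (438,243) and rib at (430,265). The casing is at (240,238) with the wing nut near (240,237).

```bash
cat > h.py <<'E'
import numpy as np,cv2
from bench import r
def ray(c,p,z):
    K,R,t=c["mtx"],np.array(c["R"]),np.array(c["t"])
    d=R.T@np.linalg.solve(K,np.array([p[0],p[1],1.]));o=-R.T@t
    return o+d*(z-o[2])/d[2]
def proj(c,X):
    q=c["mtx"]@(np.array(c["R"])@np.array(X)+c["t"]);return q[:2]/q[2]
def tri(c1,p1,c2,p2):
    P=[c["mtx"]@np.c_[c["R"],c["t"]] for c in(c1,c2)]
    X=cv2.triangulatePoints(P[0],P[1],np.array(p1,float),np.array(p2,float)).ravel();return X[:3]/X[3]
E
python3 - <<'E'
from h import *
ims=[]
for n,(x,y,w,h) in dict(top=[(395,205,90,75),(195,190,100,100)],scene=[(175,145,80,65),(350,160,95,85)]).items() if 0 else [("top",(395,205,90,75)),("top",(195,190,100,100)),("scene",(175,145,80,65)),("scene",(350,160,95,85))]:
    c=r.camera(n);im=c["color"][y:y+h,x:x+w,::-1];ims.append(cv2.resize(im,(400,300),interpolation=cv2.INTER_CUBIC))
cv2.imwrite("pics/crops.png",np.vstack([np.hstack(ims[:2]),np.hstack(ims[2:])]))
for n,(x,y,w,h) in [("top",(395,205,90,75)),("scene",(175,145,80,65))]:
    c=r.camera(n);hsv=cv2.cvtColor(c["color"],cv2.COLOR_RGB2HSV)[y:y+h,x:x+w]
    m=(hsv[:,:,1]<90).astype(np.uint8)
    cs,hi=cv2.findContours(m,cv2.RETR_CCOMP,cv2.CHAIN_APPROX_NONE)
    for k,q in enumerate(cs):
        a=cv2.contourArea(q)
        if a<40: continue
        pts=np.array([ray(c,p[0]+[x,y],.018)[:2] for p in q],np.float32)
        rc=cv2.minAreaRect(pts); e=cv2.fitEllipse(pts)
        print(n,a,hi[0][k][3],"rect",np.round(rc[0],4),np.round(rc[1],4),rc[2],"ell",np.round(e[0],4),np.round(e[1],4))
E
```

```text
top 2876.0 -1 rect [ 0.4761 -0.2664] [0.1504 0.1534] 45.74568557739258 ell [ 0.4766 -0.2659] [0.1502 0.1519]
top 270.5 0 rect [ 0.4769 -0.2669] [0.077 0.025] 64.54142761230469 ell [ 0.4764 -0.2666] [0.0256 0.0937]
scene 2258.0 -1 rect [ 0.4789 -0.2594] [0.1613 0.1565] 44.16105270385742 ell [ 0.477  -0.2606] [0.1505 0.1688]
scene 159.0 0 rect [ 0.4779 -0.2612] [0.0705 0.0224] 64.22136688232422 ell [ 0.4779 -0.2615] [0.0226 0.0886]
```

View pics/crops.png

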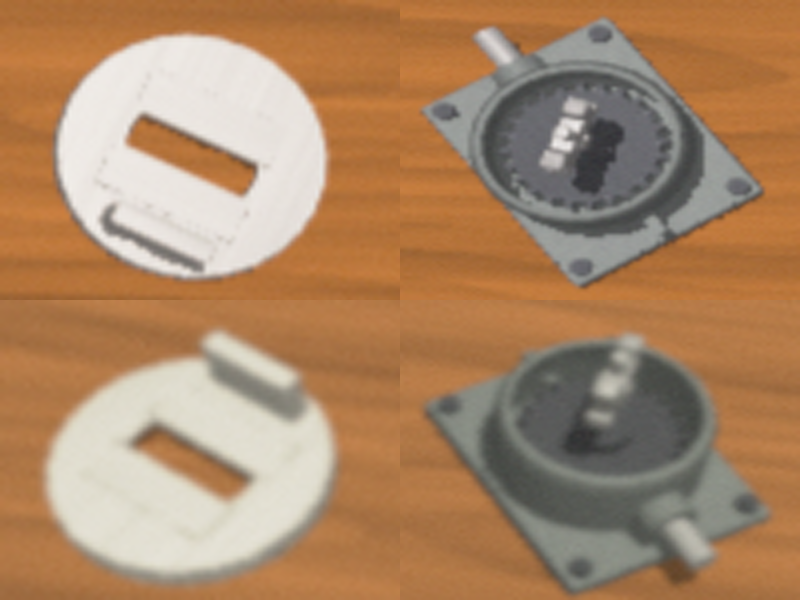

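Cover: centre about (0.476,-0.265). Its x axis is at 64.5°, and the rib is on the robot/left side (direction 154.5°), which matches +y. In the crops, the nut's wing tips are near top px (239,225) and (232.5,243). Next I measure the casing and nut.

```bash
python3 - <<'E'
from h import *
A=r.camera("top");B=r.camera("scene")
# wing tips seen: top crop & scene crop (rough)
s=lambda p:(350+(p[0]-400)*95/400,160+(p[1]-300)*85/300)
t=lambda p:(195+(p[0]-400)/4,190+p[1]/3)
for a,b in (((577,103),(630,340)),((551,160),(600,415))):
    print(np.round(tri(A,t(a),B,s(b)),4), np.round(ray(A,t(a),.1275),4))
# bright nut mask in top
g=cv2.cvtColor(A["color"],cv2.COLOR_RGB2HSV)
m=((g[:,:,2]>150)&(g[:,:,1]<60)).astype(np.uint8);k=np.zeros_like(m);k[215:252,222:250]=1;m*=k
p=np.argwhere(m)[:,::-1].astype(np.float32)
w=np.array([ray(A,q,.125)[:2] for q in p],np.float32);print("nut",len(w),cv2.minAreaRect(w))
# dark interior of neck -> rim outer ellipse: rim points by eye (crop)
E=[(470,140),(482,102),(520,72),(575,60),(630,78),(668,110),(682,150),(665,190),(620,215),(560,222),(510,205),(480,172)]
w=np.array([ray(A,t(q),.074)[:2] for q in E],np.float32);print("rim",cv2.fitEllipse(w))
print(np.round(ray(A,t((485,38)),.036),3))
E
```

```text
[0.4901 0.2151 0.1728] [0.4965 0.2126 0.1275]
[0.4608 0.2305 0.05  ] [0.4527 0.225  0.1275]
nut 117 ((0.47376304864883423, 0.2170952707529068), (0.018870892003178596, 0.05395618826150894), 74.772705078125)
rim ((0.47270748019218445, 0.22000250220298767), (0.1212281733751297, 0.13204063475131989), 127.5459213256836)
[0.561 0.286 0.036]
```

```bash
python3 -m crank '[{"claw":-1,"dx":-1,"dy":-0.68},{"dx":-1,"dy":-0.68},{"dx":-1,"dy":-0.68},{"dx":-1,"dy":-0.68},{"dx":-1,"dy":-0.68},{"dx":-1,"dy":-0.68}]' && python3 -m crank '[{"dx":-1,"dy":-0.68},{"dx":-1,"dy":-0.68},{"dx":-1,"dy":-0.68},{"dx":-1,"dy":-0.68},{"dx":-1,"dy":-0.68},{"dx":-0.6,"dy":-0.5},{},{}]'
cat >> h.py <<'E'
from scipy.spatial.transform import Rotation as Ro
def wrist():
    s=r.read_state();c=r.camera("wrist");R=Ro.from_quat(s["eef_rot"]).as_matrix()
    T=np.eye(4);T[:3,:3]=R;T[:3,3]=s["ee_pos"];c["T"]=T@c["hand_eye"];return c
def wray(c,p,z):
    K=c["mtx"];q=np.array([(p[0]-K[0,2])/K[0,0],(p[1]-K[1,2])/K[1,1]]);th=np.hypot(*q)
    d=np.r_[q/max(th,1e-9)*np.sin(th),np.cos(th)];d=c["T"][:3,:3]@d;o=c["T"][:3,3]
    return o+d*(z-o[2])/d[2]
def wproj(c,X):
    d=c["T"][:3,:3].T@(np.array(X)-c["T"][:3,3]);th=np.arctan2(np.hypot(d[0],d[1]),d[2])
    return c["mtx"][:2,2]+c["mtx"][0,0]*th*d[:2]/np.hypot(d[0],d[1])
E
python3 - <<'E'
from h import *
s=r.read_state();print(s["time"],s["ee_pos"],s["eef_rot"],s["joint_positions"])
c=wrist();np.savez("w1.npz",**c);im=c["color"][:,:,::-1];print(wproj(c,(.473,.218,.1)))
x,y=np.round(wproj(c,(.473,.218,.1))).astype(int)
cv2.imwrite("pics/w1.png",cv2.resize(im[max(y-100,0):y+100,x-130:x+130],None,fx=3,fy=3,interpolation=cv2.INTER_CUBIC)); print(max(y-100,0),x-130)
E
```

```text
0.55 [0.24383989 0.5754764  0.23356483] [ 1.99081798e-01  9.79982876e-01  2.08861507e-05 -1.80321379e-06] [-1.19261235  0.3322035  -0.06466713  1.46011762  0.02159274  1.34992484
 -0.08852872]
[172.97374809 405.91467789]
306 43invalid input at $[0]: expected keys claw, dx, dy, dz, ax, ay, az
```

View pics/w1.png

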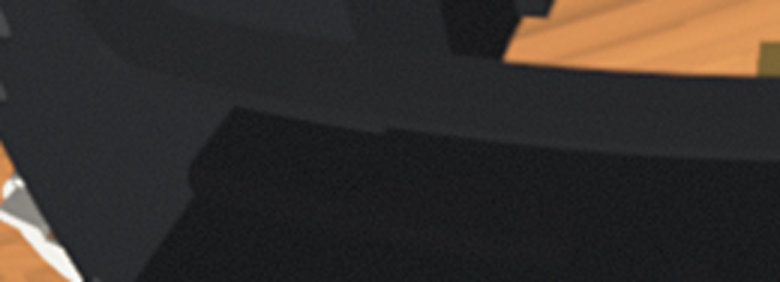

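The call was refused because every key is needed, so the arm has not moved and that picture shows only the gripper's own dark body. Resending with all the keys.

```bash
python3 -m crank '[{"claw":-1,"dx":-1,"dy":-0.68,"dz":0,"ax":0,"ay":0,"az":0},{"claw":-1,"dx":-1,"dy":-0.68,"dz":0,"ax":0,"ay":0,"az":0},{"claw":-1,"dx":-1,"dy":-0.68,"dz":0,"ax":0,"ay":0,"az":0},{"claw":-1,"dx":-1,"dy":-0.68,"dz":0,"ax":0,"ay":0,"az":0},{"claw":-1,"dx":-1,"dy":-0.68,"dz":0,"ax":0,"ay":0,"az":0},{"claw":-1,"dx":-1,"dy":-0.68,"dz":0,"ax":0,"ay":0,"az":0}]' && python3 -m crank '[{"claw":-1,"dx":-1,"dy":-0.68,"dz":0,"ax":0,"ay":0,"az":0},{"claw":-1,"dx":-1,"dy":-0.68,"dz":0,"ax":0,"ay":0,"az":0},{"claw":-1,"dx":-1,"dy":-0.68,"dz":0,"ax":0,"ay":0,"az":0},{"claw":-1,"dx":-1,"dy":-0.68,"dz":0,"ax":0,"ay":0,"az":0},{"claw":-1,"dx":-1,"dy":-0.68,"dz":0,"ax":0,"ay":0,"az":0},{"claw":-1,"dx":-0.6,"dy":-0.5,"dz":0,"ax":0,"ay":0,"az":0},{"claw":-1,"dx":0,"dy":0,"dz":0,"ax":0,"ay":0,"az":0}]'
python3 - <<'E'
from h import *
s=r.read_state();print(s["time"],s["ee_pos"],s["eef_rot"],s["joint_positions"])
c=wrist();np.savez("w1.npz",**c);im=c["color"][:,:,::-1]
x,y=np.round(wproj(c,(.473,.218,.1))).astype(int);x0,y0=max(x-130,0),max(y-100,0)
cv2.imwrite("pics/w2.png",cv2.resize(im[y0:y+100,x0:x+130],None,fx=3,fy=3,interpolation=cv2.INTER_CUBIC)); print(x,y,x0,y0)
E
```

```text
time: 1.1
ee_pos: [0.3625, 0.391, 0.2338]
eef_rot: [0.199, 0.98, 0.0, 0.0]
ft_force: [0.8, 0.3, 0.5]
width: 0.0873
grip_force: 0.0
time: 1.68
ee_pos: [0.4736, 0.2137, 0.2339]
eef_rot: [0.203, 0.979, -0.0, 0.001]
ft_force: [-0.8, 0.4, 0.1]
width: 0.0869
grip_force: 0.0
1.6833 [0.47359761 0.21366957 0.23390809] [ 2.02914039e-01  9.79196121e-01 -4.25376424e-04  8.17133256e-04] [-0.72107089  0.09327123  0.22268688  1.74953982 -0.0195758   1.30042539
  0.66802517]
324 193 194 93
```

View pics/w2.png

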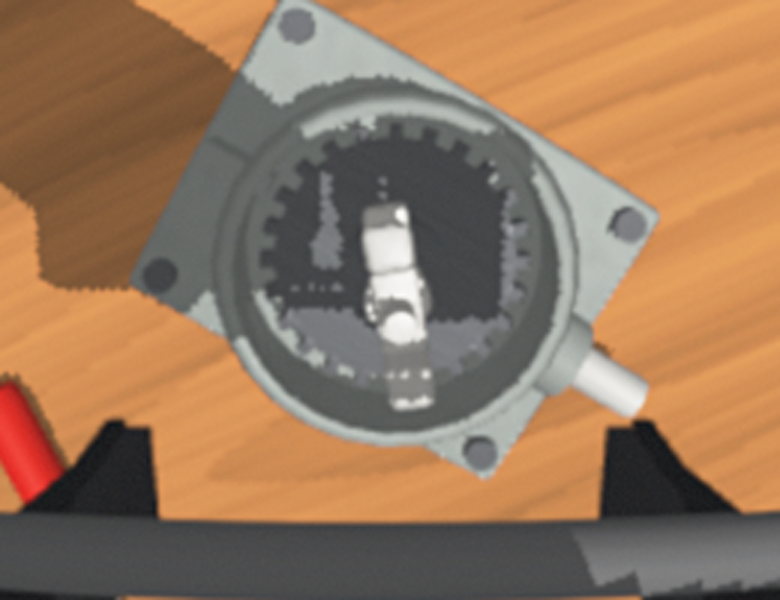

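The wrist picture shows the neck and the wing nut from above. The stud top is at crop (400,325), the upper wing tip's top edge near (388,228) and the lower one near (411,406). The rim runs about x 215–578 and y 80–445.

```bash
python3 - <<'E'
from h import *
c=dict(np.load("w1.npz"));f=lambda p,z:wray(c,(194+(p[0]+.5)/3-.5,93+(p[1]+.5)/3-.5),z)
print("stud",f((400,325),.135))
for ua in(205,228):
    a,b=f((387 if ua>210 else 384,ua),.1275),f((411,406),.1275);d=a-b
    print("tips",a,b,(a+b)/2,np.hypot(*d[:2]),np.degrees(np.arctan2(d[1],d[0])))
E=[(248,258),(265,190),(303,130),(380,100),(460,112),(520,150),(556,215),(560,270),(545,335),(500,395),(440,427),(380,432),(310,405),(262,345)]
e=cv2.fitEllipse(np.array([f(q,.074)[:2] for q in E],np.float32));print("rim?",e)
for p in((297,26),(628,224),(481,453),(160,275)):print(f(p,.014))
# angle from bright-pixel wing mask
g=c["color"].astype(int)
im=cv2.resize(c["color"],None,fx=3,fy=3)[279:,582:]
hsv=cv2.cvtColor(im,cv2.COLOR_RGB2HSV);m=(hsv[:,:,2]>110)&(hsv[:,:,1]<50);k=np.zeros_like(m);k[200:412,358:440]=1
p=np.argwhere(m&k)[:,::-1];p=np.array([f(q,.1275)[:2] for q in p],np.float32)
v=np.linalg.svd(p-p.mean(0),full_matrices=0)[2][0];print("pca",p.mean(0),np.degrees(np.arctan2(v[1],v[0])),cv2.minAreaRect(p))
E
```

```text
stud [0.47184253 0.22095377 0.135     ]
tips [0.4401341 0.2298648 0.1275   ] [0.49797179 0.21352105 0.1275    ] [0.46905294 0.22169292 0.1275    ] 0.060102549567430365 164.22078911735366
tips [0.44645086 0.22804349 0.1275    ] [0.49797179 0.21352105 0.1275    ] [0.47221132 0.22078227 0.1275    ] 0.05352856399334298 164.2581999807863
rim? ((0.47114014625549316, 0.2239217311143875), (0.10881489515304565, 0.11887692660093307), 62.69144821166992)
[0.37563297 0.22123227 0.014     ]
[0.50170729 0.31373006 0.014     ]
[0.5712523  0.21981306 0.014     ]
[0.44436578 0.12720963 0.014     ]
pca [0.47062933 0.22058903] -17.081015 ((0.46979525685310364, 0.22178931534290314), (0.023624533787369728, 0.06143452599644661), 66.14318084716797)
```

Estimates: casing axis (0.4725,0.2207), agreed by stud and bolts within 1 mm. Wings at 164.3°. Cover centre (0.4765,-0.2655) with its x axis at 64.5°, so the rib is at (0.425,-0.241). First I turn the tool by -92°, then shift over to the rib.

```bash
python3 -m crank '[{"claw":-1,"dx":0,"dy":0,"dz":0,"ax":0,"ay":0,"az":0.96},{"claw":-1,"dx":0,"dy":0,"dz":0,"ax":0,"ay":0,"az":0.96},{"claw":-1,"dx":0,"dy":0,"dz":0,"ax":0,"ay":0,"az":0.96},{"claw":-1,"dx":0,"dy":0,"dz":0,"ax":0,"ay":0,"az":0.96},{"claw":-1,"dx":0,"dy":0,"dz":0,"ax":0,"ay":0,"az":0.96},{"claw":-1,"dx":0,"dy":0,"dz":0,"ax":0,"ay":0,"az":0.96},{"claw":-1,"dx":0,"dy":0,"dz":0,"ax":0,"ay":0,"az":0.96},{"claw":-1,"dx":0,"dy":0,"dz":0,"ax":0,"ay":0,"az":0.96}]' >/dev/null && python3 -m crank '[{"claw":-1,"dx":0,"dy":0,"dz":0,"ax":0,"ay":0,"az":0.96},{"claw":-1,"dx":0,"dy":0,"dz":0,"ax":0,"ay":0,"az":0.96},{"claw":-1,"dx":0,"dy":0,"dz":0,"ax":0,"ay":0,"az":0.96},{"claw":-1,"dx":0,"dy":0,"dz":0,"ax":0,"ay":0,"az":0.96},{"claw":-1,"dx":0,"dy":0,"dz":0,"ax":0,"ay":0,"az":0.96},{"claw":-1,"dx":0,"dy":0,"dz":0,"ax":0,"ay":0,"az":0.96},{"claw":-1,"dx":0,"dy":0,"dz":0,"ax":0,"ay":0,"az":0.96},{"claw":-1,"dx":0,"dy":0,"dz":0,"ax":0,"ay":0,"az":0.96}]'
python3 -m crank '[{"claw":-1,"dx":-0.96,"dy":0.34,"dz":0,"ax":0,"ay":0,"az":0},{"claw":-1,"dx":-0.96,"dy":0.34,"dz":0,"ax":0,"ay":0,"az":0},{"claw":-1,"dx":-0.96,"dy":0.34,"dz":0,"ax":0,"ay":0,"az":0},{"claw":-1,"dx":-0.96,"dy":0.34,"dz":0,"ax":0,"ay":0,"az":0},{"claw":-1,"dx":-0.96,"dy":0.34,"dz":0,"ax":0,"ay":0,"az":0},{"claw":-1,"dx":-0.96,"dy":0.34,"dz":0,"ax":0,"ay":0,"az":0},{"claw":-1,"dx":-0.96,"dy":0.34,"dz":0,"ax":0,"ay":0,"az":0},{"claw":-1,"dx":-0.96,"dy":0.34,"dz":0,"ax":0,"ay":0,"az":0}]' >/dev/null && python3 -m crank '[{"claw":-1,"dx":-0.96,"dy":0.34,"dz":0,"ax":0,"ay":0,"az":0},{"claw":-1,"dx":-0.96,"dy":0.34,"dz":0,"ax":0,"ay":0,"az":0},{"claw":-1,"dx":-0.96,"dy":0.34,"dz":0,"ax":0,"ay":0,"az":0},{"claw":-1,"dx":-0.96,"dy":0.34,"dz":0,"ax":0,"ay":0,"az":0},{"claw":-1,"dx":-0.96,"dy":0.34,"dz":0,"ax":0,"ay":0,"az":0},{"claw":-1,"dx":-0.96,"dy":0.34,"dz":0,"ax":0,"ay":0,"az":0},{"claw":-1,"dx":-0.96,"dy":0.34,"dz":0,"ax":0,"ay":0,"az":0},{"claw":-1,"dx":0,"dy":0,"dz":0,"ax":0,"ay":0,"az":0}]'
cat >> h.py <<'E'
def goal(x,y,z,yaw):  # tool-frame remaining shares (rows) to reach, tool pointing down, yaw = tool y direction (deg)
    s=r.read_state();R=Ro.from_quat(s["eef_rot"]).as_matrix();a=np.radians(yaw)
    d=R.T@(np.array([x,y,z])-s["ee_pos"])
    G=np.c_[[-np.sin(a),np.cos(a),0],[np.cos(a),np.sin(a),0],[0,0,-1]];G[:,0]=np.cross(G[:,1],G[:,2])
    w=np.degrees(Ro.from_matrix(R.T@G).as_rotvec())
    print("t",round(s["time"],2),"at",np.round(s["ee_pos"],4),"shift/30mm",np.round(d/.03,2),"turn/6deg",np.round(w/6,2),"q7",round(s["joint_positions"][6],2),"F",np.round(s["ft_force"],1))
E
python3 - <<'E'
from h import *
goal(.425,-.241,.034,-25.5)
c=wrist();np.savez("w2.npz",**c);im=c["color"]
hsv=cv2.cvtColor(im,cv2.COLOR_RGB2HSV);m=((hsv[:,:,1]<60)&(hsv[:,:,2]>90)).astype(np.uint8)
cs,hi=cv2.findContours(m,cv2.RETR_CCOMP,cv2.CHAIN_APPROX_NONE)
for k,q in enumerate(cs):
    if cv2.contourArea(q)>300:
        p=np.array([wray(c,x[0],.018)[:2] for x in q],np.float32);print(hi[0][k][3],cv2.boundingRect(q),cv2.minAreaRect(p))
cv2.imwrite("pics/w3.png",im[:,:,::-1])
E
```

```text
time: 3.07
ee_pos: [0.4702, 0.2207, 0.2336]
eef_rot: [0.845, 0.535, 0.0, -0.0]
ft_force: [0.7, -0.3, -0.5]
width: 0.087
grip_force: 0.0
time: 4.4
ee_pos: [0.425, -0.2414, 0.234]
eef_rot: [0.845, 0.534, -0.0, 0.001]
ft_force: [-0.9, 0.3, 1.0]
width: 0.0869
grip_force: 0.0
t 4.4 at [ 0.425  -0.2414  0.234 ] shift/30mm [ 0.02 -0.02  6.67] turn/6deg [0.02 0.01 0.02] q7 -0.01 F [-0.9  0.3  1. ]
-1 (0, 323, 61, 77) ((-0.8506604433059692, -0.4605913758277893), (0.7892898321151733, 0.26189738512039185), 20.484058380126953)
-1 (582, 306, 39, 76) ((0.8886556029319763, -0.912088930606842), (0.22805695235729218, 0.11127712577581406), 89.88003540039062)
-1 (163, 267, 314, 27) ((0.3634936511516571, -0.37121930718421936), (0.034508801996707916, 0.46706193685531616), 64.46985626220703)
-1 (0, 249, 65, 142) ((-0.4004722535610199, -0.22787988185882568), (0.4266982674598694, 0.15031586587429047), 59.58828353881836)
-1 (0, 127, 31, 99) ((-0.08686482906341553, 0.005000755190849304), (0.21117301285266876, 0.12045374512672424), 44.94987106323242)
-1 (304, 118, 121, 120) ((0.47607916593551636, -0.266312837600708), (0.1497313231229782, 0.15009093284606934), 56.91559600830078)
28 (355, 149, 22, 62) ((0.47556644678115845, -0.26650431752204895), (0.07618986815214157, 0.025063831359148026), 64.88568115234375)
-1 (7, 73, 93, 172) ((0.015565194189548492, -0.004180736839771271), (0.22605320811271667, 0.2310309112071991), 89.5750503540039)
-1 (572, 0, 68, 400) ((1.0130610466003418, -0.9453074932098389), (0.4376682639122009, 1.58701491355896), 5.860111236572266)
-1 (553, 0, 74, 277) ((0.8336089849472046, -0.4225279986858368), (0.5564234256744385, 0.2136475145816803), 89.85604095458984)
-1 (163, 0, 62, 38) ((0.3707439601421356, 0.017133019864559174), (0.05218346044421196, 0.09603425860404968), 54.10852813720703)
```

View pics/w3.png

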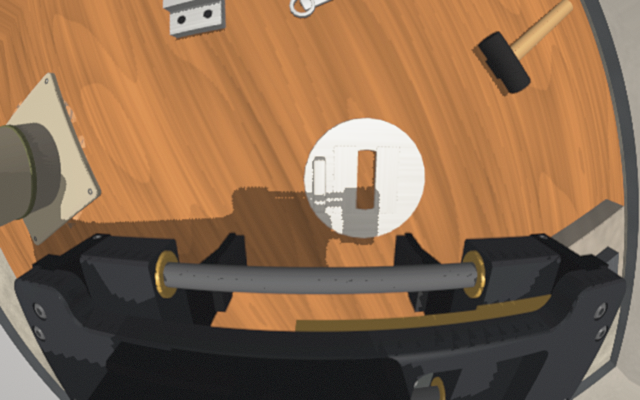

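The wrist view confirms the cover: centre (0.476,-0.266), slot at 64.7° and 76 x 25 mm, with the rib at px (320,178) between the fingers. Now I descend and grip.

```bash
python3 -m crank '[{"claw":-0.2,"dx":0,"dy":0,"dz":1,"ax":0,"ay":0,"az":0},{"claw":-0.2,"dx":0,"dy":0,"dz":1,"ax":0,"ay":0,"az":0},{"claw":-0.2,"dx":0,"dy":0,"dz":1,"ax":0,"ay":0,"az":0},{"claw":-0.2,"dx":0,"dy":0,"dz":1,"ax":0,"ay":0,"az":0},{"claw":-0.2,"dx":0,"dy":0,"dz":1,"ax":0,"ay":0,"az":0},{"claw":-0.2,"dx":0,"dy":0,"dz":1,"ax":0,"ay":0,"az":0},{"claw":-0.2,"dx":0,"dy":0,"dz":0.65,"ax":0,"ay":0,"az":0},{"claw":-0.2,"dx":0,"dy":0,"dz":0,"ax":0,"ay":0,"az":0}]' 60 && python3 -m crank '[{"claw":1,"dx":0,"dy":0,"dz":0,"ax":0,"ay":0,"az":0},{"claw":1,"dx":0,"dy":0,"dz":0,"ax":0,"ay":0,"az":0},{"claw":1,"dx":0,"dy":0,"dz":0,"ax":0,"ay":0,"az":0},{"claw":1,"dx":0,"dy":0,"dz":0,"ax":0,"ay":0,"az":0},{"claw":1,"dx":0,"dy":0,"dz":0,"ax":0,"ay":0,"az":0},{"claw":1,"dx":0,"dy":0,"dz":0,"ax":0,"ay":0,"az":0},{"claw":1,"dx":0,"dy":0,"dz":0,"ax":0,"ay":0,"az":0},{"claw":1,"dx":0,"dy":0,"dz":0,"ax":0,"ay":0,"az":0}]' 60
```

```text
time: 5.12
ee_pos: [0.4258, -0.2346, 0.0312]
eef_rot: [0.843, 0.537, -0.001, -0.001]
ft_force: [-0.5, 0.3, 0.5]
width: 0.0531
grip_force: 0.0
time: 5.78
ee_pos: [0.4262, -0.2368, 0.0343]
eef_rot: [0.844, 0.536, 0.0, 0.0]
ft_force: [0.1, 0.8, 3.6]
width: 0.0133
grip_force: 60.0
```

```bash
python3 -m crank '[{"claw":1,"dx":0,"dy":0,"dz":-0.2,"ax":0,"ay":0,"az":0},{"claw":1,"dx":0,"dy":0,"dz":-0.4,"ax":0,"ay":0,"az":0},{"claw":1,"dx":0,"dy":0,"dz":-0.8,"ax":0,"ay":0,"az":0},{"claw":1,"dx":0,"dy":0,"dz":-1,"ax":0,"ay":0,"az":0},{"claw":1,"dx":0,"dy":0,"dz":-1,"ax":0,"ay":0,"az":0},{"claw":1,"dx":0,"dy":0,"dz":-1,"ax":0,"ay":0,"az":0},{"claw":1,"dx":0,"dy":0,"dz":-1,"ax":0,"ay":0,"az":0},{"claw":1,"dx":0,"dy":0,"dz":-0.8,"ax":0,"ay":0,"az":0}]' && python3 -m crank '[{"claw":1,"dx":0,"dy":0,"dz":-0.3,"ax":0,"ay":0,"az":0},{"claw":1,"dx":0,"dy":0,"dz":0,"ax":0,"ay":0,"az":0},{"claw":1,"dx":0,"dy":0,"dz":0,"ax":0,"ay":0,"az":0}]'
python3 - <<'E'
from h import *
goal(.457,.1659,.234,74.2)
c=wrist();s=r.read_state();im=c["color"];z=s["ee_pos"][2]-.034+.018
hsv=cv2.cvtColor(im,cv2.COLOR_RGB2HSV);m=((hsv[:,:,1]<60)&(hsv[:,:,2]>90)).astype(np.uint8)
cs,hi=cv2.findContours(m,cv2.RETR_CCOMP,cv2.CHAIN_APPROX_NONE)
for k,q in enumerate(cs):
    if cv2.contourArea(q)>300 and cv2.boundingRect(q)[0]>200:
        p=np.array([wray(c,x[0],z)[:2] for x in q],np.float32);print(hi[0][k][3],cv2.boundingRect(q),cv2.minAreaRect(p))
cv2.imwrite("pics/w4.png",im[:,:,::-1])
E
```

```text
time: 6.45
ee_pos: [0.4256, -0.2375, 0.223]
eef_rot: [0.844, 0.536, 0.001, 0.0]
ft_force: [0.4, 0.3, -3.6]
width: 0.0134
grip_force: 60.0
time: 6.7
ee_pos: [0.4256, -0.2366, 0.2284]
eef_rot: [0.844, 0.536, 0.0, -0.0]
ft_force: [-0.6, 0.0, -2.9]
width: 0.0136
grip_force: 60.0
t 6.7 at [ 0.4256 -0.2366  0.2284] shift/30mm [12.59 -4.75 -0.18] turn/6deg [-0.000e+00 -1.000e-02 -1.655e+01] q7 -0.01 F [-0.6  0.  -2.9]
-1 (580, 307, 41, 79) ((0.6542333960533142, -0.5069108009338379), (0.10763324052095413, 0.05367683991789818), 89.91584777832031)
-1 (282, 273, 76, 47) ((0.41091400384902954, -0.26867198944091797), (0.0356920063495636, 0.047488488256931305), 64.442138671875)
-1 (456, 264, 67, 56) ((0.5185882449150085, -0.31233394145965576), (0.05674566328525543, 0.03879440575838089), 10.800996780395508)
-1 (575, 223, 65, 177) ((0.7072009444236755, -0.6284189224243164), (0.13813477754592896, 0.523663341999054), 16.1724910736084)
-1 (290, 128, 224, 139) ((0.4896896481513977, -0.23530951142311096), (0.08332731574773788, 0.14826612174510956), 64.26567840576172)
-1 (558, 1, 70, 277) ((0.6327776312828064, -0.28263914585113525), (0.25444495677948, 0.09351347386837006), 89.72842407226562)
-1 (599, 0, 41, 192) ((0.7304350733757019, -0.24299809336662292), (0.16600964963436127, 0.07481221109628677), 85.18215942382812)
-1 (292, 0, 46, 20) ((0.48122918605804443, -0.11288033425807953), (0.011798545718193054, 0.024378702044487), 64.41789245605469)
```

View pics/w4.png

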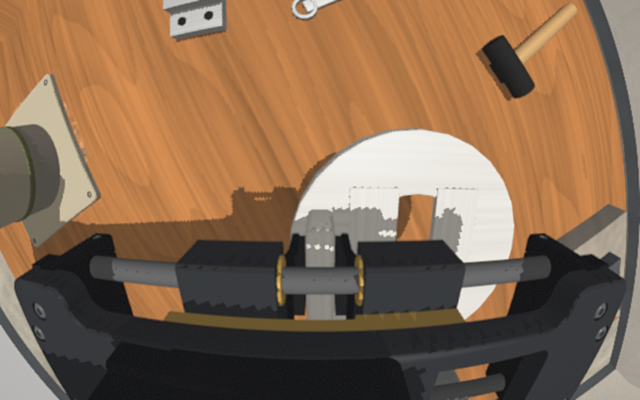

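The cover is held level at the rib, which shows at px (320,260) with the slot at (415,220). The hand sits 5.4 mm along the cover's x from the rib centre and the y offset is 57 mm as expected. So the TCP target over the casing is (0.4518,0.1674) at yaw 74.2. Turn first, then shift.

```bash
python3 -m crank '[{"claw":1,"dx":0,"dy":0,"dz":-0.2,"ax":0,"ay":0,"az":-0.4},{"claw":1,"dx":0,"dy":0,"dz":0,"ax":0,"ay":0,"az":-0.8},{"claw":1,"dx":0,"dy":0,"dz":0,"ax":0,"ay":0,"az":-0.9},{"claw":1,"dx":0,"dy":0,"dz":0,"ax":0,"ay":0,"az":-1},{"claw":1,"dx":0,"dy":0,"dz":0,"ax":0,"ay":0,"az":-1},{"claw":1,"dx":0,"dy":0,"dz":0,"ax":0,"ay":0,"az":-1},{"claw":1,"dx":0,"dy":0,"dz":0,"ax":0,"ay":0,"az":-1},{"claw":1,"dx":0,"dy":0,"dz":0,"ax":0,"ay":0,"az":-1}]' >/dev/null && python3 -m crank '[{"claw":1,"dx":0,"dy":0,"dz":0,"ax":0,"ay":0,"az":-1},{"claw":1,"dx":0,"dy":0,"dz":0,"ax":0,"ay":0,"az":-1},{"claw":1,"dx":0,"dy":0,"dz":0,"ax":0,"ay":0,"az":-1},{"claw":1,"dx":0,"dy":0,"dz":0,"ax":0,"ay":0,"az":-1},{"claw":1,"dx":0,"dy":0,"dz":0,"ax":0,"ay":0,"az":-1},{"claw":1,"dx":0,"dy":0,"dz":0,"ax":0,"ay":0,"az":-1},{"claw":1,"dx":0,"dy":0,"dz":0,"ax":0,"ay":0,"az":-1},{"claw":1,"dx":0,"dy":0,"dz":0,"ax":0,"ay":0,"az":-1}]' >/dev/null && python3 -m crank '[{"claw":1,"dx":0.05,"dy":0.3,"dz":0,"ax":0,"ay":0,"az":-0.8},{"claw":1,"dx":0.2,"dy":0.6,"dz":0,"ax":0,"ay":0,"az":-0.6},{"claw":1,"dx":0.2,"dy":0.9,"dz":0,"ax":0,"ay":0,"az":0},{"claw":1,"dx":0.2,"dy":0.94,"dz":0,"ax":0,"ay":0,"az":0},{"claw":1,"dx":0.2,"dy":1,"dz":0,"ax":0,"ay":0,"az":0},{"claw":1,"dx":0.2,"dy":1,"dz":0,"ax":0,"ay":0,"az":0},{"claw":1,"dx":0.2,"dy":1,"dz":0,"ax":0,"ay":0,"az":0},{"claw":1,"dx":0.2,"dy":1,"dz":0,"ax":0,"ay":0,"az":0}]'
python3 - <<'E'
from h import *
goal(.4518,.1674,.234,74.2)
E
```

```text
time: 8.75
ee_pos: [0.4418, -0.0294, 0.2332]
eef_rot: [0.14, 0.99, -0.001, -0.001]
ft_force: [0.9, -0.7, -2.6]
width: 0.0135
grip_force: 60.0
t 8.75 at [ 0.4418 -0.0294  0.2332] shift/30mm [ 1.5   6.4  -0.03] turn/6deg [-0.01 -0.02 -0.06] q7 1.2 F [ 0.9 -0.7 -2.6]
```

```bash
python3 -m crank '[{"claw":1,"dx":0.25,"dy":1,"dz":0,"ax":0,"ay":0,"az":0},{"claw":1,"dx":0.25,"dy":1,"dz":0,"ax":0,"ay":0,"az":0},{"claw":1,"dx":0.25,"dy":1,"dz":0,"ax":0,"ay":0,"az":0},{"claw":1,"dx":0.25,"dy":1,"dz":0,"ax":0,"ay":0,"az":0},{"claw":1,"dx":0.25,"dy":0.8,"dz":0,"ax":0,"ay":0,"az":0},{"claw":1,"dx":0.1,"dy":0.5,"dz":0,"ax":0,"ay":0,"az":0},{"claw":1,"dx":0,"dy":0,"dz":0,"ax":0,"ay":0,"az":0},{"claw":1,"dx":0,"dy":0,"dz":0,"ax":0,"ay":0,"az":0}]'
python3 - <<'E'
from h import *
goal(.4518,.1674,.234,74.2)
a=r.camera("top")["color"][170:290,180:300,::-1];b=r.camera("scene")["color"][130:250,340:460,::-1]
c=wrist()["color"][100:320,180:560,::-1]
cv2.imwrite("pics/p5.png",np.vstack([np.hstack([cv2.resize(a,(300,300)),cv2.resize(b,(300,300))]),cv2.resize(c,(600,300))]))
E
```

```text
time: 9.42
ee_pos: [0.4477, 0.1329, 0.2336]
eef_rot: [0.14, 0.99, -0.001, -0.001]
ft_force: [0.2, -1.1, -2.9]
width: 0.0136
grip_force: 60.0
t 9.42 at [0.4477 0.1329 0.2336] shift/30mm [ 0.19  1.14 -0.01] turn/6deg [-0.02 -0.01 -0.05] q7 0.89 F [ 0.2 -1.1 -2.9]
```

View pics/p5.png

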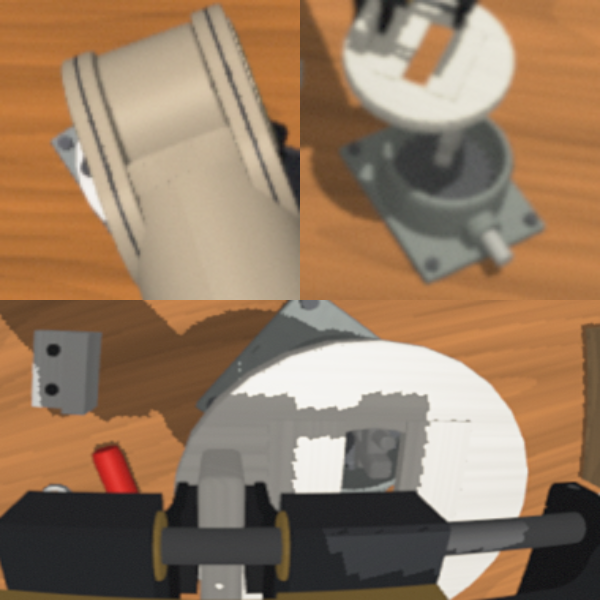

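The wrist picture shows the nut through the slot at lower crop (372,455), and the scene view shows the cover level above the neck. About 34 mm along +y is still to go. I shift that and descend part way.

```bash
python3 -m crank '[{"claw":1,"dx":0.1,"dy":0.6,"dz":0,"ax":0,"ay":0,"az":0},{"claw":1,"dx":0.09,"dy":0.54,"dz":0.2,"ax":0,"ay":0,"az":-0.05},{"claw":1,"dx":0,"dy":0,"dz":0.6,"ax":0,"ay":0,"az":0},{"claw":1,"dx":0,"dy":0,"dz":0.6,"ax":0,"ay":0,"az":0},{"claw":1,"dx":0,"dy":0,"dz":0,"ax":0,"ay":0,"az":0},{"claw":1,"dx":0,"dy":0,"dz":0,"ax":0,"ay":0,"az":0}]'
python3 - <<'E'
from h import *
goal(.4518,.1674,.0963,74.2)
s=r.read_state();zt=s["ee_pos"][2]-.034+.018
c=wrist();b=r.camera("scene")
np.savez("w6.npz",**c)
x,y=np.round(wproj(c,(.4725,.2207,zt))).astype(int);print("wpred",x,y,"spred",proj(b,(.4725,.2207,zt)),zt)
# predicted axis at nut tip height / stud top in scene
print(proj(b,(.4725,.2207,.135)))
u,v=np.round(proj(b,(.4725,.2207,zt))).astype(int)
A=cv2.resize(c["color"][y-75:y+75,x-100:x+100,::-1],(600,450),interpolation=cv2.INTER_CUBIC)
B=cv2.resize(b["color"][v-45:v+45,u-10-45:u-10+45,::-1],(200,200),interpolation=cv2.INTER_CUBIC)
P=np.zeros((450,800,3),np.uint8);P[:,:600]=A;P[:200,600:]=B;cv2.imwrite("pics/p6.png",P)
E
```

```text
time: 10.07
ee_pos: [0.4516, 0.1674, 0.1924]
eef_rot: [0.138, 0.99, -0.001, -0.001]
ft_force: [0.1, 0.2, -2.3]
width: 0.0135
grip_force: 60.0
t 10.07 at [0.4516 0.1674 0.1924] shift/30mm [-0.01  0.01  3.2 ] turn/6deg [-0.01 -0.01 -0.01] q7 0.86 F [ 0.1  0.2 -2.3]
wpred 413 253 spred [403.25811822 164.65351135] 0.17636630927181285
[400.83545303 175.45347234]
```

View pics/p6.png

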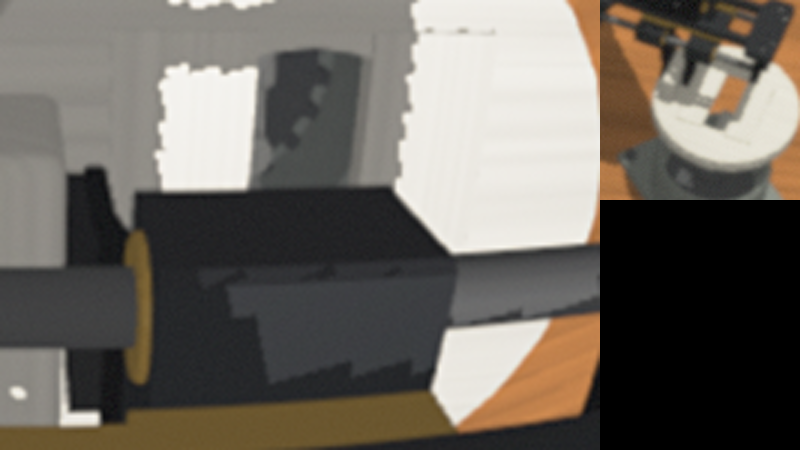

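The slot's visible part is at crop x 260–362, and the wing nut is partly hidden behind the finger. The pose matches the plan within 0.3 mm, so I lower in small steps and watch the force.

```bash
python3 - <<'E'
from h import *
c=dict(np.load("w6.npz"));z=.1764;a=np.radians(74.2)
for p in((258,120),(362,120)):
    X=wray(c,(313+p[0]/3,178+p[1]/3),z);d=X[:2]-[.4725,.2207];print(d@[np.cos(a),np.sin(a)],d@[np.sin(a),-np.cos(a)])
E
python3 -m crank '[{"claw":1,"dx":0,"dy":0,"dz":0.4,"ax":0,"ay":0,"az":0},{"claw":1,"dx":0,"dy":0,"dz":0.4,"ax":0,"ay":0,"az":0},{"claw":1,"dx":0,"dy":0,"dz":0.3,"ax":0,"ay":0,"az":0},{"claw":1,"dx":0,"dy":0,"dz":0.2,"ax":0,"ay":0,"az":0},{"claw":1,"dx":0,"dy":0,"dz":0,"ax":0,"ay":0,"az":0},{"claw":1,"dx":0,"dy":0,"dz":0,"ax":0,"ay":0,"az":0}]'
```

```text
-0.01106091618123322 -0.022952677585465257
0.010713892463212778 -0.022689793983530875
time: 10.67
ee_pos: [0.4523, 0.1677, 0.1544]
eef_rot: [0.138, 0.99, 0.0, 0.0]
ft_force: [-0.2, -0.3, -1.9]
width: 0.0135
grip_force: 60.0
```

The slot is centred on the axis to 0.2 mm, and the wings have entered without added force. Continuing down.

```bash
python3 -m crank '[{"claw":1,"dx":0,"dy":0,"dz":0.3,"ax":0,"ay":0,"az":0},{"claw":1,"dx":0,"dy":0,"dz":0.3,"ax":0,"ay":0,"az":0},{"claw":1,"dx":0,"dy":0,"dz":0.3,"ax":0,"ay":0,"az":0},{"claw":1,"dx":0,"dy":0,"dz":0.2,"ax":0,"ay":0,"az":0},{"claw":1,"dx":0,"dy":0,"dz":0.2,"ax":0,"ay":0,"az":0},{"claw":1,"dx":0,"dy":0,"dz":0,"ax":0,"ay":0,"az":0},{"claw":1,"dx":0,"dy":0,"dz":0,"ax":0,"ay":0,"az":0}]' && python3 -m crank '[{"claw":1,"dx":0,"dy":0,"dz":0.2,"ax":0,"ay":0,"az":0},{"claw":1,"dx":0,"dy":0,"dz":0.15,"ax":0,"ay":0,"az":0},{"claw":1,"dx":0,"dy":0,"dz":0.1,"ax":0,"ay":0,"az":0},{"claw":1,"dx":0,"dy":0,"dz":0.05,"ax":0,"ay":0,"az":0},{"claw":1,"dx":0,"dy":0,"dz":0,"ax":0,"ay":0,"az":0},{"claw":1,"dx":0,"dy":0,"dz":0,"ax":0,"ay":0,"az":0}]'
```

```text
time: 11.25
ee_pos: [0.452, 0.1676, 0.1147]
eef_rot: [0.138, 0.99, -0.0, -0.0]
ft_force: [0.1, -0.9, -2.0]
width: 0.0136
grip_force: 60.0
time: 11.75
ee_pos: [0.4521, 0.1677, 0.1]
eef_rot: [0.138, 0.99, -0.0, -0.0]
ft_force: [0.6, -0.1, -2.9]
width: 0.0135
grip_force: 60.0
```

```bash
python3 -m crank '[{"claw":1,"dx":0,"dy":0,"dz":0.05,"ax":0,"ay":0,"az":0},{"claw":1,"dx":0,"dy":0,"dz":0.04,"ax":0,"ay":0,"az":0},{"claw":1,"dx":0,"dy":0,"dz":0.03,"ax":0,"ay":0,"az":0},{"claw":1,"dx":0,"dy":0,"dz":0,"ax":0,"ay":0,"az":0},{"claw":1,"dx":0,"dy":0,"dz":0,"ax":0,"ay":0,"az":0}]' && python3 -m crank '[{"claw":1,"dx":0,"dy":0,"dz":0.02,"ax":0,"ay":0,"az":0},{"claw":1,"dx":0,"dy":0,"dz":0.02,"ax":0,"ay":0,"az":0},{"claw":1,"dx":0,"dy":0,"dz":0,"ax":0,"ay":0,"az":0},{"claw":1,"dx":0,"dy":0,"dz":0,"ax":0,"ay":0,"az":0}]'
```

```text
time: 12.17
ee_pos: [0.4521, 0.1677, 0.0965]
eef_rot: [0.138, 0.99, 0.0, -0.0]
ft_force: [0.1, -0.0, -2.9]
width: 0.0131
grip_force: 60.0
time: 12.5
ee_pos: [0.4522, 0.1678, 0.0961]
eef_rot: [0.138, 0.99, 0.0, 0.0]
ft_force: [-3.8, -2.9, 8.9]
width: 0.0135
grip_force: 60.0
```

Upward contact force at TCP z 0.096, exactly the seated height. Release with the fingers opened part way, then rise and check.

```bash
python3 -m crank '[{"claw":0.3,"dx":0,"dy":0,"dz":0,"ax":0,"ay":0,"az":0},{"claw":0.3,"dx":0,"dy":0,"dz":0,"ax":0,"ay":0,"az":0},{"claw":0.3,"dx":0,"dy":0,"dz":0,"ax":0,"ay":0,"az":0},{"claw":0.3,"dx":0,"dy":0,"dz":-0.3,"ax":0,"ay":0,"az":0},{"claw":0.3,"dx":0,"dy":0,"dz":-0.7,"ax":0,"ay":0,"az":0},{"claw":0.3,"dx":0,"dy":0,"dz":-1,"ax":0,"ay":0,"az":0},{"claw":0.3,"dx":0,"dy":0,"dz":-1,"ax":0,"ay":0,"az":0},{"claw":0.3,"dx":0,"dy":0,"dz":-0.5,"ax":0,"ay":0,"az":0}]' && python3 -m crank '[{"claw":0.3,"dx":0,"dy":0,"dz":-0.5,"ax":0,"ay":0,"az":0},{"claw":0.3,"dx":0,"dy":0,"dz":0,"ax":0,"ay":0,"az":0}]'
python3 - <<'E'
from h import *
goal(.4725,.2207,.1015,74.2)
c=wrist();np.savez("w7.npz",**c);b=r.camera("scene")
x,y=np.round(wproj(c,(.4725,.2207,.1))).astype(int)
u,v=np.round(proj(b,(.4725,.2207,.08))).astype(int);y0=y-110;x0=x-120;print(x0,y0)
A=cv2.resize(c["color"][y0:y0+200,x0:x0+240,::-1],(480,400),interpolation=cv2.INTER_CUBIC)
B=cv2.resize(b["color"][v-50:v+50,u-40:u+40,::-1],(320,400),interpolation=cv2.INTER_CUBIC)
cv2.imwrite("pics/p7.png",np.hstack([A,B]))
E
```

```text
time: 13.17
ee_pos: [0.4533, 0.1681, 0.2043]
eef_rot: [0.138, 0.99, 0.001, 0.002]
ft_force: [0.6, 0.0, -0.5]
width: 0.0306
grip_force: 0.0
time: 13.33
ee_pos: [0.4535, 0.1683, 0.2189]
eef_rot: [0.138, 0.99, 0.002, 0.002]
ft_force: [-0.2, -0.7, -0.5]
width: 0.0306
grip_force: 0.0
t 13.33 at [0.4535 0.1683 0.2189] shift/30mm [-0.12  1.84  3.92] turn/6deg [ 0.04  0.03 -0.01] q7 0.85 F [-0.2 -0.7 -0.5]
260 94
```

View pics/p7.png

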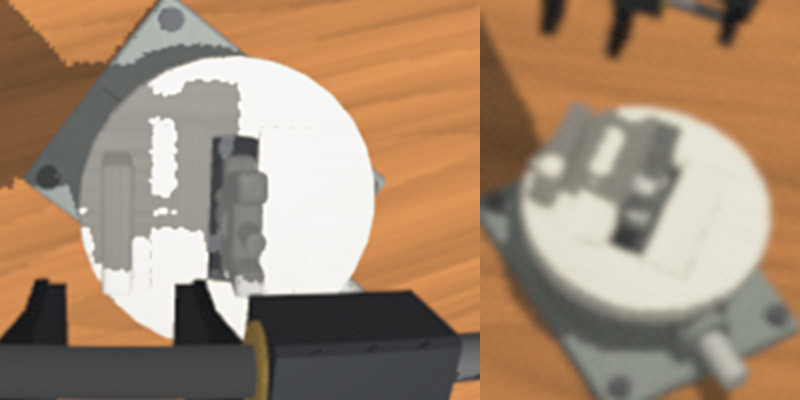

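The cover is seated flat on the neck (right view), with the wing nut up through the slot at left crop (243,190). Now I go over the nut and down onto the wings, keeping the tips just above the hub.

```bash
python3 -m crank '[{"claw":0.3,"dx":-0.06,"dy":0.92,"dz":0,"ax":0,"ay":0,"az":0},{"claw":0.3,"dx":-0.06,"dy":0.9,"dz":0,"ax":0,"ay":0,"az":0},{"claw":0.3,"dx":0,"dy":0,"dz":0,"ax":0,"ay":0,"az":0},{"claw":0.3,"dx":0,"dy":0,"dz":1,"ax":0,"ay":0,"az":0},{"claw":0.3,"dx":0,"dy":0,"dz":0.7,"ax":0,"ay":0,"az":0},{"claw":0.3,"dx":0,"dy":0,"dz":0,"ax":0,"ay":0,"az":0},{"claw":0.3,"dx":0,"dy":0,"dz":0,"ax":0,"ay":0,"az":0}]'
python3 - <<'E'
from h import *
goal(.4725,.2207,.117,74.2)
E
```

```text
time: 14.02
ee_pos: [0.4695, 0.2185, 0.1631]
eef_rot: [0.138, 0.99, -0.001, -0.001]
ft_force: [0.2, 0.8, 1.4]
width: 0.0305
grip_force: 0.0
t 14.02 at [0.4695 0.2185 0.1631] shift/30mm [-0.08  0.1   1.54] turn/6deg [-0.03 -0.02 -0.01] q7 0.81 F [0.2 0.8 1.4]
```

```bash
python3 -m crank '[{"claw":0.3,"dx":-0.08,"dy":0.1,"dz":0.5,"ax":0,"ay":0,"az":0},{"claw":0.3,"dx":0,"dy":0,"dz":0.6,"ax":0,"ay":0,"az":0},{"claw":0.3,"dx":0,"dy":0,"dz":0.44,"ax":0,"ay":0,"az":0},{"claw":0.3,"dx":0,"dy":0,"dz":0,"ax":0,"ay":0,"az":0},{"claw":1,"dx":0,"dy":0,"dz":0,"ax":0,"ay":0,"az":0},{"claw":1,"dx":0,"dy":0,"dz":0,"ax":0,"ay":0,"az":0},{"claw":1,"dx":0,"dy":0,"dz":0,"ax":0,"ay":0,"az":0},{"claw":1,"dx":0,"dy":0,"dz":0,"ax":0,"ay":0,"az":0}]' 30
python3 - <<'E'
from h import *
goal(.4725,.2207,.117,74.2);print(r.read_state()["torque"])
E
```

```text
time: 14.68
ee_pos: [0.474, 0.2206, 0.1193]
eef_rot: [0.138, 0.99, -0.0, 0.0]
ft_force: [-3.2, -2.2, 9.4]
width: 0.0135
grip_force: 30.0
t 14.68 at [0.474  0.2206 0.1193] shift/30mm [ 0.05 -0.01  0.08] turn/6deg [-0.01  0.01 -0.01] q7 0.83 F [-3.2 -2.2  9.4]
[-0.25788513  0.71254949  0.00122453]
```

Wings gripped (13.5 mm). The 9 N push is the leftover 2 mm of unsettled descent, so I relieve it and start turning, sinking 0.17 mm per 6°.

```bash
python3 -m crank '[{"claw":1,"dx":0.05,"dy":0,"dz":-0.07,"ax":0,"ay":0,"az":0},{"claw":1,"dx":0,"dy":0,"dz":0.006,"ax":0,"ay":0,"az":0.5},{"claw":1,"dx":0,"dy":0,"dz":0.006,"ax":0,"ay":0,"az":1},{"claw":1,"dx":0,"dy":0,"dz":0.006,"ax":0,"ay":0,"az":1},{"claw":1,"dx":0,"dy":0,"dz":0.006,"ax":0,"ay":0,"az":1},{"claw":1,"dx":0,"dy":0,"dz":0.006,"ax":0,"ay":0,"az":1}]' 40
python3 - <<'E'
from h import *
goal(.4725,.2207,.117,74.2);print(r.read_state()["torque"])
E
```

```text
time: 15.18
ee_pos: [0.4733, 0.2201, 0.1191]
eef_rot: [0.368, 0.93, -0.001, 0.001]
ft_force: [6.8, -4.4, -9.3]
width: 0.0133
grip_force: 40.0
t 15.18 at [0.4733 0.2201 0.1191] shift/30mm [ 0.03 -0.    0.07] turn/6deg [-0.01  0.02 -4.57] q7 0.36 F [ 6.8 -4.4 -9.3]
[-1.12247758 -1.60864689  0.08070535]
```

```bash
python3 -m crank '[{"claw":1,"dx":-0.027,"dy":0.005,"dz":0.035,"ax":0,"ay":0,"az":1},{"claw":1,"dx":0,"dy":0,"dz":0.006,"ax":0,"ay":0,"az":1},{"claw":1,"dx":0,"dy":0,"dz":0.006,"ax":0,"ay":0,"az":1},{"claw":1,"dx":0,"dy":0,"dz":0.006,"ax":0,"ay":0,"az":1},{"claw":1,"dx":0,"dy":0,"dz":0.006,"ax":0,"ay":0,"az":1},{"claw":1,"dx":0,"dy":0,"dz":0.006,"ax":0,"ay":0,"az":1},{"claw":1,"dx":0,"dy":0,"dz":0.006,"ax":0,"ay":0,"az":1},{"claw":1,"dx":0,"dy":0,"dz":0.006,"ax":0,"ay":0,"az":1}]' 40
python3 - <<'E'
from h import *
goal(.4740,.2197,.1165,74.2);print(r.read_state()["torque"])
E
```

```text
time: 15.85
ee_pos: [0.4725, 0.2196, 0.1173]
eef_rot: [0.714, 0.7, -0.001, 0.0]
ft_force: [-4.4, -8.9, 5.0]
width: 0.0133
grip_force: 40.0
t 15.85 at [0.4725 0.2196 0.1173] shift/30mm [0.   0.05 0.03] turn/6deg [-3.000e-02  1.000e-02 -1.257e+01] q7 -0.45 F [-4.4 -8.9  5. ]
[-1.91900276  0.96401416  0.06521137]
```

```bash
python3 -m crank '[{"claw":1,"dx":-0.03,"dy":-0.01,"dz":-0.005,"ax":0,"ay":0,"az":1},{"claw":1,"dx":0,"dy":0,"dz":0.006,"ax":0,"ay":0,"az":1},{"claw":1,"dx":0,"dy":0,"dz":0.006,"ax":0,"ay":0,"az":1},{"claw":1,"dx":0,"dy":0,"dz":0.006,"ax":0,"ay":0,"az":1},{"claw":1,"dx":0,"dy":0,"dz":0.006,"ax":0,"ay":0,"az":1},{"claw":1,"dx":0,"dy":0,"dz":0.006,"ax":0,"ay":0,"az":1},{"claw":1,"dx":0,"dy":0,"dz":0.006,"ax":0,"ay":0,"az":1},{"claw":1,"dx":0,"dy":0,"dz":0.006,"ax":0,"ay":0,"az":1}]' && python3 -m crank '[{"claw":1,"dx":0,"dy":0,"dz":0.006,"ax":0,"ay":0,"az":1},{"claw":1,"dx":0,"dy":0,"dz":0.006,"ax":0,"ay":0,"az":1},{"claw":1,"dx":0,"dy":0,"dz":0.006,"ax":0,"ay":0,"az":1},{"claw":1,"dx":0,"dy":0,"dz":0.006,"ax":0,"ay":0,"az":1},{"claw":1,"dx":0,"dy":0,"dz":0,"ax":0,"ay":0,"az":0}]'
python3 - <<'E'
from h import *
goal(.4740,.2197,.1145,74.2);print(r.read_state()["torque"])
E
```

```text
time: 16.52
ee_pos: [0.4714, 0.2199, 0.1161]
eef_rot: [0.937, 0.349, -0.001, -0.0]
ft_force: [-6.2, -3.8, 2.6]
width: 0.0137
grip_force: 40.0
time: 16.93
ee_pos: [0.4711, 0.2205, 0.1154]
eef_rot: [0.989, 0.146, -0.002, -0.0]
ft_force: [-7.3, -2.5, 5.0]
width: 0.0132
grip_force: 40.0
t 16.93 at [0.4711 0.2205 0.1154] shift/30mm [0.08 0.05 0.03] turn/6deg [ -0.04   0.   -24.57] q7 -1.67 F [-7.3 -2.5  5. ]
[-0.73504978  1.83499448 -0.04849435]
```

```bash
python3 -m crank '[{"claw":1,"dx":-0.02,"dy":0,"dz":0,"ax":0,"ay":0,"az":1},{"claw":1,"dx":0,"dy":0,"dz":0.005,"ax":0,"ay":0,"az":1},{"claw":1,"dx":0,"dy":0,"dz":0.005,"ax":0,"ay":0,"az":1},{"claw":1,"dx":0,"dy":0,"dz":0.005,"ax":0,"ay":0,"az":1},{"claw":1,"dx":0,"dy":0,"dz":0.005,"ax":0,"ay":0,"az":1},{"claw":1,"dx":0,"dy":0,"dz":0.005,"ax":0,"ay":0,"az":0.5},{"claw":1,"dx":0,"dy":0,"dz":0,"ax":0,"ay":0,"az":0},{"claw":1,"dx":0,"dy":0,"dz":0,"ax":0,"ay":0,"az":0}]'
python3 -m crank '[{"claw":0.3,"dx":0,"dy":0,"dz":0,"ax":0,"ay":0,"az":0},{"claw":0.3,"dx":0,"dy":0,"dz":0,"ax":0,"ay":0,"az":0},{"claw":0.3,"dx":0,"dy":0,"dz":-0.5,"ax":0,"ay":0,"az":0},{"claw":0.3,"dx":0,"dy":0,"dz":-0.8,"ax":0,"ay":0,"az":0},{"claw":0.3,"dx":0,"dy":0,"dz":-0.2,"ax":0,"ay":0,"az":0},{"claw":0.3,"dx":0,"dy":0,"dz":0,"ax":0,"ay":0,"az":0}]'
python3 - <<'E'
from h import *
goal(.4725,.2207,.1145,74.2)
E
```

```text
time: 17.6
ee_pos: [0.471, 0.2212, 0.1145]
eef_rot: [0.991, -0.136, -0.001, -0.0]
ft_force: [-5.8, 1.4, 1.1]
width: 0.0134
grip_force: 40.0
time: 18.1
ee_pos: [0.4735, 0.2208, 0.1614]
eef_rot: [0.991, -0.137, 0.002, -0.002]
ft_force: [-0.2, 0.7, 0.5]
width: 0.03
grip_force: 0.0
t 18.1 at [0.4735 0.2208 0.1614] shift/30mm [-0.03  0.02  1.56] turn/6deg [  0.04  -0.05 -30.  ] q7 -2.25 F [-0.2  0.7  0.5]
```

Half a turn is done (3.14 rad). I rotate the empty hand back 180°.

```bash
for i in 1; do python3 -m crank '[{"claw":0.3,"dx":0,"dy":0,"dz":0,"ax":0,"ay":0,"az":-1},{"claw":0.3,"dx":0,"dy":0,"dz":0,"ax":0,"ay":0,"az":-1},{"claw":0.3,"dx":0,"dy":0,"dz":0,"ax":0,"ay":0,"az":-1},{"claw":0.3,"dx":0,"dy":0,"dz":0,"ax":0,"ay":0,"az":-1},{"claw":0.3,"dx":0,"dy":0,"dz":0,"ax":0,"ay":0,"az":-1},{"claw":0.3,"dx":0,"dy":0,"dz":0,"ax":0,"ay":0,"az":-1},{"claw":0.3,"dx":0,"dy":0,"dz":0,"ax":0,"ay":0,"az":-1},{"claw":0.3,"dx":0,"dy":0,"dz":0,"ax":0,"ay":0,"az":-1}]' >/dev/null; done
python3 -m crank '[{"claw":0.3,"dx":0,"dy":0,"dz":0,"ax":0,"ay":0,"az":-1},{"claw":0.3,"dx":0,"dy":0,"dz":0,"ax":0,"ay":0,"az":-1},{"claw":0.3,"dx":0,"dy":0,"dz":0,"ax":0,"ay":0,"az":-1},{"claw":0.3,"dx":0,"dy":0,"dz":0,"ax":0,"ay":0,"az":-1},{"claw":0.3,"dx":0,"dy":0,"dz":0,"ax":0,"ay":0,"az":-1},{"claw":0.3,"dx":0,"dy":0,"dz":0,"ax":0,"ay":0,"az":-1},{"claw":0.3,"dx":0,"dy":0,"dz":0,"ax":0,"ay":0,"az":-1},{"claw":0.3,"dx":0,"dy":0,"dz":0,"ax":0,"ay":0,"az":-1}]' >/dev/null
python3 -m crank '[{"claw":0.3,"dx":0,"dy":0,"dz":0,"ax":0,"ay":0,"az":-1},{"claw":0.3,"dx":0,"dy":0,"dz":0,"ax":0,"ay":0,"az":-1},{"claw":0.3,"dx":0,"dy":0,"dz":0,"ax":0,"ay":0,"az":-1},{"claw":0.3,"dx":0,"dy":0,"dz":0,"ax":0,"ay":0,"az":-1},{"claw":0.3,"dx":0,"dy":0,"dz":0,"ax":0,"ay":0,"az":-1},{"claw":0.3,"dx":0,"dy":0,"dz":0,"ax":0,"ay":0,"az":-1},{"claw":0.3,"dx":0,"dy":0,"dz":0,"ax":0,"ay":0,"az":-1},{"claw":0.3,"dx":0,"dy":0,"dz":0,"ax":0,"ay":0,"az":-1}]' >/dev/null
python3 -m crank '[{"claw":0.3,"dx":0,"dy":0,"dz":0,"ax":0,"ay":0,"az":-1},{"claw":0.3,"dx":0,"dy":0,"dz":0,"ax":0,"ay":0,"az":-1},{"claw":0.3,"dx":0,"dy":0,"dz":0,"ax":0,"ay":0,"az":-1},{"claw":0.3,"dx":0,"dy":0,"dz":0,"ax":0,"ay":0,"az":-1},{"claw":0.3,"dx":0,"dy":0,"dz":0,"ax":0,"ay":0,"az":-1},{"claw":0.3,"dx":0,"dy":0,"dz":0,"ax":0,"ay":0,"az":-1},{"claw":0.3,"dx":0,"dy":0,"dz":0,"ax":0,"ay":0,"az":0},{"claw":0.3,"dx":0,"dy":0,"dz":0,"ax":0,"ay":0,"az":0}]'
python3 - <<'E'
from h import *
goal(.4725,.2207,.114,74.2)
c=wrist();x,y=np.round(wproj(c,(.4725,.2207,.115))).astype(int)
print(x,y);cv2.imwrite("pics/p8.png",cv2.resize(c["color"][max(y-130,0):y+50,x-120:x+120,::-1],None,fx=2.5,fy=2.5,interpolation=cv2.INTER_CUBIC))
E
```

```text
time: 20.77
ee_pos: [0.4718, 0.2202, 0.1587]
eef_rot: [0.139, 0.99, -0.0, -0.0]
ft_force: [0.3, 0.2, 0.1]
width: 0.0306
grip_force: 0.0
t 20.77 at [0.4718 0.2202 0.1587] shift/30mm [-0.02  0.02  1.49] turn/6deg [-0.   -0.   -0.03] q7 0.83 F [0.3 0.2 0.1]
321 230
```

View pics/p8.png

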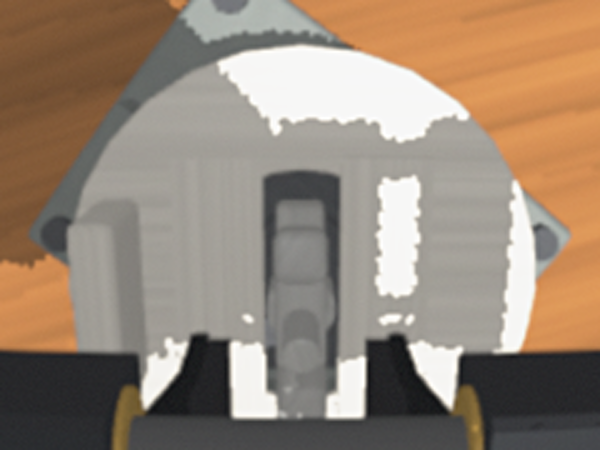

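The cover is still flat, and the nut at crop (300,290) lies in line between the fingers. Descending, settling and gripping again.

```bash
python3 -m crank '[{"claw":0.3,"dx":-0.02,"dy":0.02,"dz":0.6,"ax":0,"ay":0,"az":0},{"claw":0.3,"dx":0,"dy":0,"dz":0.5,"ax":0,"ay":0,"az":0},{"claw":0.3,"dx":0,"dy":0,"dz":0.36,"ax":0,"ay":0,"az":0},{"claw":0.3,"dx":0,"dy":0,"dz":0,"ax":0,"ay":0,"az":0},{"claw":0.3,"dx":0,"dy":0,"dz":0,"ax":0,"ay":0,"az":0},{"claw":0.3,"dx":0,"dy":0,"dz":0,"ax":0,"ay":0,"az":0}]' && python3 -m crank '[{"claw":1,"dx":0,"dy":0,"dz":0,"ax":0,"ay":0,"az":0},{"claw":1,"dx":0,"dy":0,"dz":0,"ax":0,"ay":0,"az":0},{"claw":1,"dx":0,"dy":0,"dz":0,"ax":0,"ay":0,"az":0},{"claw":1,"dx":0,"dy":0,"dz":0.003,"ax":0,"ay":0,"az":0.5},{"claw":1,"dx":0,"dy":0,"dz":0.006,"ax":0,"ay":0,"az":1},{"claw":1,"dx":0,"dy":0,"dz":0.006,"ax":0,"ay":0,"az":1},{"claw":1,"dx":0,"dy":0,"dz":0.006,"ax":0,"ay":0,"az":1},{"claw":1,"dx":0,"dy":0,"dz":0.006,"ax":0,"ay":0,"az":1}]' 50
python3 - <<'E'
from h import *
goal(.4725,.2207,.1133,74.2);print(r.read_state()["torque"])
E
```

```text
time: 21.32
ee_pos: [0.4731, 0.2209, 0.1162]
eef_rot: [0.138, 0.99, 0.0, 0.0]
ft_force: [-0.1, -1.0, -0.9]
width: 0.03
grip_force: 0.0
time: 21.98
ee_pos: [0.4728, 0.2206, 0.1152]
eef_rot: [0.368, 0.93, 0.0, 0.0]
ft_force: [-1.2, -2.1, 3.2]
width: 0.0132
grip_force: 49.9
t 21.98 at [0.4728 0.2206 0.1152] shift/30mm [ 0.01 -0.    0.06] turn/6deg [ 0.    0.   -4.56] q7 0.39 F [-1.2 -2.1  3.2]
[-0.45424453  0.27816131  0.02051675]
```

```bash
cat > q.py <<'E'
from h import *
goal(.4725,.2207,.1133,74.2);s=r.read_state();print("Mz",np.round(s["torque"],3),"jt7",np.round(s["joint_torque"][6],3))
E
python3 -m crank '[{"claw":1,"dx":0,"dy":0,"dz":0.006,"ax":0,"ay":0,"az":1},{"claw":1,"dx":0,"dy":0,"dz":0.006,"ax":0,"ay":0,"az":1},{"claw":1,"dx":0,"dy":0,"dz":0.006,"ax":0,"ay":0,"az":1},{"claw":1,"dx":0,"dy":0,"dz":0.006,"ax":0,"ay":0,"az":1},{"claw":1,"dx":0,"dy":0,"dz":0.006,"ax":0,"ay":0,"az":1}]' >/dev/null; python3 q.py
python3 -m crank '[{"claw":1,"dx":0,"dy":0,"dz":0.006,"ax":0,"ay":0,"az":1},{"claw":1,"dx":0,"dy":0,"dz":0.006,"ax":0,"ay":0,"az":1},{"claw":1,"dx":0,"dy":0,"dz":0.006,"ax":0,"ay":0,"az":1}]' >/dev/null; python3 q.py
```

```text
t 22.4 at [0.4726 0.2204 0.1143] shift/30mm [ 0.01 -0.    0.03] turn/6deg [-0.   -0.   -9.56] q7 -0.12 F [-3.1 -2.6  4.9]
Mz [-0.644  0.617 -0.01 ] jt7 2.502
t 22.65 at [0.4725 0.2204 0.1138] shift/30mm [ 0.01 -0.    0.02] turn/6deg [-1.000e-02 -0.000e+00 -1.256e+01] q7 -0.42 F [-4.  -2.3  5.4]
Mz [-0.729  0.849  0.039] jt7 2.496
```

```bash

python3 -m crank '[{"claw":1,"dx":0,"dy":0,"dz":0.004,"ax":0,"ay":0,"az":1},{"claw":1,"dx":0,"dy":0,"dz":0.005,"ax":0,"ay":0,"az":1},{"claw":1,"dx":0,"dy":0,"dz":0.005,"ax":0,"ay":0,"az":1}]' >/dev/null; python3 q.py
python3 -m crank '[{"claw":1,"dx":0,"dy":0,"dz":0.004,"ax":0,"ay":0,"az":1},{"claw":1,"dx":0,"dy":0,"dz":0.005,"ax":0,"ay":0,"az":1}]' 60 >/dev/null; python3 q.py
```

```text
t 22.9 at [0.4723 0.2204 0.1133] shift/30mm [ 0.01  0.   -0.  ] turn/6deg [-1.000e-02 -0.000e+00 -1.556e+01] q7 -0.73 F [-3.3 -3.7  5.9]
Mz [-0.71   0.994  0.004] jt7 2.488
t 23.07 at [0.4722 0.2205 0.1129] shift/30mm [ 0.01  0.   -0.01] turn/6deg [-1.000e-02 -0.000e+00 -1.756e+01] q7 -0.93 F [-3.7 -3.   5.7]
Mz [-0.735  1.105  0.046] jt7 2.481
```

```bash

python3 -m crank '[{"claw":1,"dx":0,"dy":0,"dz":0.004,"ax":0,"ay":0,"az":1},{"claw":1,"dx":0,"dy":0,"dz":0.005,"ax":0,"ay":0,"az":1}]' >/dev/null; python3 q.py
```

```text
t 23.23 at [0.4721 0.2204 0.1128] shift/30mm [ 0.02  0.   -0.02] turn/6deg [ -0.02  -0.   -19.55] q7 -1.13 F [-6.3 -2.7  8.4]
Mz [-0.829  1.479  0.119] jt7 2.397
```

The moment is starting to rise (0.12 N m), so the nut is meeting the cover. Smaller steps from here.

```bash

python3 -m crank '[{"claw":1,"dx":0,"dy":0,"dz":0.003,"ax":0,"ay":0,"az":0.7},{"claw":1,"dx":0,"dy":0,"dz":0,"ax":0,"ay":0,"az":0}]' >/dev/null; python3 q.py
```

```text
t 23.4 at [0.472  0.2205 0.1127] shift/30mm [ 0.02  0.01 -0.02] turn/6deg [-2.000e-02 -0.000e+00 -2.025e+01] q7 -1.2 F [-5.2 -3.3  9.3]
Mz [-0.834  1.481  0.072] jt7 -1.758
```

```bash

python3 -m crank '[{"claw":1,"dx":0,"dy":0,"dz":0,"ax":0,"ay":0,"az":0.8},{"claw":1,"dx":0,"dy":0,"dz":0,"ax":0,"ay":0,"az":0}]' >/dev/null; python3 q.py
```

```text
t 23.57 at [0.472  0.2205 0.1127] shift/30mm [ 0.02  0.   -0.02] turn/6deg [-2.000e-02 -0.000e+00 -2.105e+01] q7 -1.28 F [-5.7 -3.4  8.3]
Mz [-0.87   1.451  0.086] jt7 -1.55
```

```bash

python3 -m crank '[{"claw":1,"dx":0,"dy":0,"dz":0,"ax":0,"ay":0,"az":1},{"claw":1,"dx":0,"dy":0,"dz":0,"ax":0,"ay":0,"az":1}]' >/dev/null; python3 q.py
```

```text
t 23.73 at [0.4719 0.2206 0.1127] shift/30mm [ 0.02  0.01 -0.02] turn/6deg [-2.000e-02 -0.000e+00 -2.304e+01] q7 -1.48 F [-6.3 -2.   6.3]
Mz [-0.712  1.509  0.345] jt7 2.631
```

```bash

python3 -m crank '[{"claw":1,"dx":0,"dy":0,"dz":0,"ax":0,"ay":0,"az":1},{"claw":1,"dx":0,"dy":0,"dz":0,"ax":0,"ay":0,"az":1}]' >/dev/null; python3 q.py
```

```text
t 23.9 at [0.4719 0.2207 0.1126] shift/30mm [ 0.02  0.   -0.02] turn/6deg [-2.000e-02  0.000e+00 -2.505e+01] q7 -1.68 F [-5.6 -1.7  5.1]
Mz [-0.569  1.408  0.476] jt7 2.046
```

```bash

python3 -m crank '[{"claw":1,"dx":0,"dy":0,"dz":0,"ax":0,"ay":0,"az":0.7},{"claw":1,"dx":0,"dy":0,"dz":0,"ax":0,"ay":0,"az":0},{"claw":1,"dx":0,"dy":0,"dz":0,"ax":0,"ay":0,"az":0}]' >/dev/null; python3 q.py
python3 -m crank '[{"claw":0.3,"dx":0,"dy":0,"dz":0,"ax":0,"ay":0,"az":0},{"claw":0.3,"dx":0,"dy":0,"dz":0,"ax":0,"ay":0,"az":0},{"claw":0.3,"dx":0,"dy":0,"dz":0,"ax":0,"ay":0,"az":0},{"claw":0.3,"dx":0,"dy":0,"dz":-0.5,"ax":0,"ay":0,"az":0},{"claw":0.3,"dx":0,"dy":0,"dz":-1,"ax":0,"ay":0,"az":0},{"claw":0.3,"dx":0,"dy":0,"dz":-1,"ax":0,"ay":0,"az":0},{"claw":0.3,"dx":0,"dy":0,"dz":-1,"ax":0,"ay":0,"az":0},{"claw":0.3,"dx":0,"dy":0,"dz":0,"ax":0,"ay":0,"az":0}]'
python3 - <<'E'
from h import *
goal(.4725,.2207,.1133,-78.5)
c=wrist();np.savez("w9.npz",**c);b=r.camera("scene");x,y=np.round(wproj(c,(.4725,.2207,.1))).astype(int);x0,y0=x-100,max(y-110,0);print(x0,y0)
A=cv2.resize(c["color"][y0:y0+200,x0:x0+200,::-1],(480,480),interpolation=cv2.INTER_CUBIC)
u,v=np.round(proj(b,(.4725,.2207,.08))).astype(int)
B=cv2.resize(b["color"][v-50:v+50,u-33:u+33,::-1],(317,480),interpolation=cv2.INTER_CUBIC)
cv2.imwrite("pics/p9.png",np.hstack([A,B]))
E
```

```text
t 24.15 at [0.4719 0.2208 0.1125] shift/30mm [ 0.02  0.01 -0.03] turn/6deg [-2.00e-02  0.00e+00 -2.57e+01] q7 -1.74 F [-4.4 -1.8  6.5]
Mz [-0.586  1.404  0.237] jt7 -0.562
time: 24.82
ee_pos: [0.4753, 0.2217, 0.2227]
eef_rot: [0.996, 0.087, 0.003, -0.002]
ft_force: [0.7, 0.6, 0.6]
width: 0.0304
grip_force: 0.0
t 24.82 at [0.4753 0.2217 0.2227] shift/30mm [-0.12  0.03  3.65] turn/6deg [-0.04 -0.07 -0.26] q7 -1.83 F [0.7 0.6 0.6]
221 94
```

View pics/p9.png

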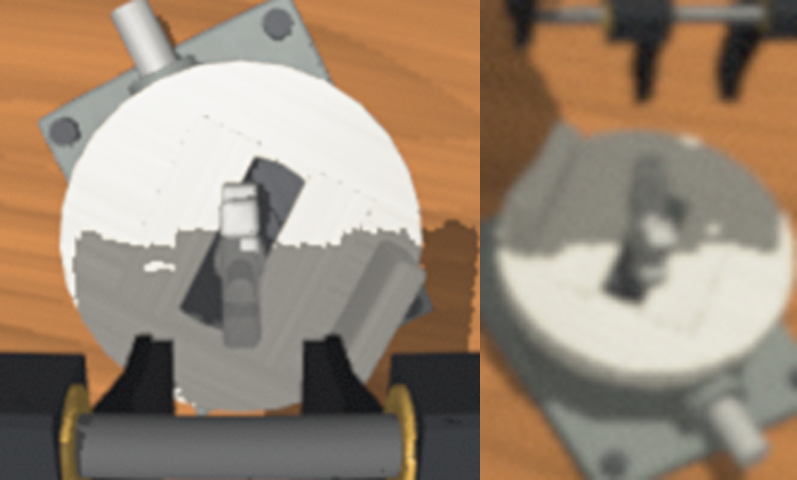

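The cover is flat and did not turn. The nut sits on it at crop (240,265), with its wings about 26° off the slot, matching the 334° turned. That is 5.83 rad from a start of at least 0.7, so at least 6.5, and the moment rose clearly. The hand is clear, so I hand in.

```bash
python3 -c "
from bench import r
print(r.close_job())"
```

```text
the job is handed in; nothing more can be done
None
```

The job is handed in: the cover sits flat on the neck, the wing nut is turned down snug (5.83 rad, with a clear rise in resistance at the end), and the hand is clear of everything at about 25 s; I did not re-check the bystanders after the last move, and no verdict came back.

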